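# Slide the paint-jar rack past the spring gate into its bay

### The arm

A 6-joint arm with a two-finger parallel gripper is mounted at the origin on the work surface. World frame = base frame: x ahead of the robot, y to its left, z up, the work surface at z = 0. Lengths are in mm, angles in rad, forces in N, time in s.
With the tool pointing down it reaches from about 375 to 900 mm from the base axis. Payload 3.1 kg.
Tool frame: the origin (TCP) lies at the very end of the fingers, on their centre line; the grasp point (between the pads) lies 19 mm behind it; z points along the fingers, y is the line along which they close (so a half turn about z gives the same grasp; the last joint's range is limited). The gripper opens to 87 mm and grips with 3 to 60 N. Pads are 19 mm wide; open, the fingers measure 117 mm over their backs; the gripper's body (75 mm by 190 mm) begins 51 mm behind the grasp point.
Start: joints at [-1.504, 0.527, 1.433, -0, 1.181, -0.178], TCP at [152.108, -606.185, 222.548] pointing down, gripper open.
Joint ranges: [-3.08, 3.08], [-0.75, 2.2], [0.22, 2.44], [-1.43, 4.57], [0, 2.65], [-2.85, 2.85]. Speed limits (rad/s): [2.79, 2.79, 3.14, 3.14, 3.14, 3.14].

### API

Orientations are given as [roll, pitch, yaw] about the fixed x, y, z axes, in that order (R = Rz(yaw) Ry(pitch) Rx(roll)).
In Python, from cell import env gives the robot as it stands. The module is installed in compiled form; this text tells all that it offers.
- The arm moves only by the tool move_arm, never from a script. Its argument "plan" is a list of rows, each a list of 3 entries, a list of its own where there are three numbers: the shift along the tool's x, y, z in m, then the turn about the tool's z in degrees, then the gripper's target within -1 to 1 (shut at 1, half-way at 0, fully open at -1). In form: [[[dx, dy, dz], turn, hand], ...]. A call has 1 to 20 rows; each row is the pose to reach, as a shift and turn from the pose commanded when the call began, along the tool's axes at that moment; what a row does not reach only later rows make up. A row lasts 1/12 s, in which the tool goes at most 41.7 mm and 7.16 degrees, less where a joint would pass 70% of its speed; a pose out of reach is approached as far as the arm can. A call with a gripper value outside its range is refused whole. The fingers move at their own pace and stop on an object; the grip force is fixed at half the most. Time passes only in rows, so rows that repeat a pose let the fingers close. It gives the time, the measured TCP pose, the force, the opening and the grip force at its end, in the units of the state.
- env.read_state(): the state, without advancing time (a new reading comes with each control period).
- env.camera(name): name is "scene" or "side" or "wrist"; returns a dict with "image" (384x512x3 uint8, red, green, blue), "depth" (384x512 float32, mm along the optical axis (not along the pixel's ray), 0 where there is no reading), "fov_y" (degrees; the focal length in pixels is half the picture's height over the tangent of half this angle, whatever the lens; pixels are square), "cx", "cy" (the principal point, pixels), "eye" and "rotation" of the camera in the world; the wrist camera has in their place "T_tool_cam" (4x4, takes a point from camera to tool coordinates, whose origin is the TCP and whose axes are the flange's). Camera axes: x right, y down, z forward; pixel columns grow to the right and rows downward; lengths in mm; the calibration is good to about 2 mm. A picture is of the moment at which its call begins: read the wrist's pose just before it.
- env.sign_off(): hands the job in; it is judged then, once.
The state is a dict: "time_s": time; "qpos": joint angles; "joint_velocities": joint speeds; "effort": joint torques, N m; "position": TCP position; "tcp_rot": TCP orientation; "ft_force": force on the tool from outside, world axes, zero at the start; "torque": the same for the moment, N m; "opening": finger opening in mm; "gripper_force": force on a finger pad.
Only numpy, scipy, OpenCV 4.12 (cv2) and the standard library are available. Lean on these libraries where they do the work, as an engineer would, in place of code of your own. Each camera call takes 0.05 s, during which the arm holds its last target. There are 200 camera calls.

### The job

Swing the chute's spring gate aside with one fingertip and, still holding it open, push the rack of paint jars along the chute past the gate with the other finger until it is fully home against the end stop. Then take your fingers away so that the gate springs shut behind the rack. Only push: do not pick up the rack, and leave the other things on the table where they are.

Things in the scene. Friction and masses are not known exactly. Their poses are not given: they have to be found in the camera images.
- chute: Fixed plywood chute on the table. +y runs from its open mouth to the end stop, +x points to the gate's side (away from the robot). Origin on the channel's centre line, at table height, at the gate. Base plate 6 mm thick (x -47 to +75, y -190 to +160 mm). Channel 72 mm wide (x -36 to +36) between walls 6 mm thick, tops 24 mm above the table; the +x wall has a slot (y -22 to +8) for the gate.
- end_stop (a point): Inner face of the chute's end stop, at chute x 0, y +99 mm; the stop is 40 mm tall over the table. Fully home, the rack touches it: rack origin at chute y = +54 mm and its rear face, at y = +9, just past the gate plate.
- rack: Loose white open-topped rack, six small black-capped jars fixed in it: 66 mm wide (x), 90 mm long (y), walls 60 mm and jar caps 80 mm tall, 0.3 to 0.6 kg. Origin: centre of its underside. Starts on the chute's 6 mm floor, its y along the chute's, its leading face 15 to 60 mm short of chute y = 0.
- gate_arm (a joint): Angle of the spring gate (rad): 0 shut, against a stop; grows to 0.45 as its rail swings outward to chute +x. Push the rail's inner face outward anywhere on its free length (1.5 to 3 N beside the mouth); a finger may slide along it. A spring shuts it when let go; the passing rack's side also keeps it open. The rack alone cannot force it.
- gate_hinge (a point): Upright hinge pin of the gate, chute x +56, y +135 mm, 6 mm above the table; the pin's top is 72 mm above it.
- gate_plate (a point): Inner edge, half-way up, of the gate's blocking plate: aluminium, 6 mm thick, 8 to 30 mm above the table, reaching in below the rail (a fingertip 34 mm or more above the table passes over it). Shut, at chute x +16, y 0, blocking the rack. Clear of the channel (x +36) above about 0.16 rad; opening, it swings back towards the mouth by up to 15 mm.
- gate_tail (a point): Free end of the gate's straight aluminium rail, on its inner face, half-way up (49 mm above the table). Rail 6 mm thick, edges 34 and 64 mm above the table, passing over the chute's wall tops. Shut, its inner face lies along chute x = +50 from the hinge end (y +135) to this end (y -195 mm).
- paint_jar: Bystander: capped paint jar, 50 mm across, 75 mm tall, standing beside the chute on the robot's side. Origin at its underside.
- medium_bottle: Bystander: small capped bottle, 42 mm across, 92 mm tall, standing outside the gate rail, a little way beyond its swing. Origin at its underside.
- tape_roll: Bystander: roll of masking tape lying flat, 90 mm across, 25 mm tall, beyond the gate rail. Origin at its underside.
- water_cup: Bystander: open glass cup, 72 mm across, 85 mm tall. Origin at its underside.
- palette_knife: Bystander: palette knife lying flat, handle to its -x. Origin at its underside.
- wide_brush: Bystander: brush lying flat, handle to its -x. Origin at its underside.
- eraser_block: Bystander: rubber eraser, 30 x 55 x 20 mm. Origin at its underside.

How it is judged (in metres and radians):
On the way, in this order (a step that is already met when the one before it is completed fails the run):
1. a finger holds the gate open while the rack is still before it (value of joint gate_arm above 0.12 rad and contact force between the fingers and gate_arm above 0.3 N and y of rack in the frame of chute below -0.04 m), for 0.1 s.
2. the rack's nose goes past the gate, pushed by a finger, while a finger still holds the gate (y of rack in the frame of chute between -0.035 and 0 m and contact force between the fingers and gate_arm above 0.3 N and contact force between the fingers and rack above 0.1 N).
At the end, for the whole second after the job is handed in: The rack stands flat in the chute within 4 mm of the end stop, at rest, and the gate has closed behind it (under 0.03 rad) (y of rack in the frame of chute between 0.05 and 0.057 m and z of rack in the frame of chute below 0.009 m and value of joint gate_arm below 0.03 rad and angle between rack's own z axis and vertical below 0.05 rad and linear speed of rack below 0.01 m/s); the robot touches nothing.
It fails at once if the rack is lifted more than 10 mm off the chute's floor or tipped by more than 0.25 rad (z of rack in the frame of chute above 0.016 m or angle between rack's own z axis and vertical above 0.25 rad).
It fails at once if a bystander is moved more than 20 mm (distance of any of paint_jar, medium_bottle, tape_roll, water_cup, palette_knife, wide_brush, eraser_block from where it was at the start of the episode above 0.02 m).
It also fails if it takes over 40 s, if anything falls off the work surface, if the arm or the gripper's body presses on something with over 40 N, if the wrist force passes 120 N, or if a joint passes its speed limit or range.

## Working session

There is one attempt and no reset: what is moved stays moved. The work goes in short steps, Python scripts to look and compute and a tool call to move; the robot and the scene stay as the last step left them, time stands still between calls to the robot, and variables do not carry over. Pictures are saved under pics/ and viewed, at most 10 in all, crops included, and the job is handed in when it is done.

Besides the shell and the picture viewer there is one more tool, called as name([rows], argument=value, ...), one row to a line, values as JSON. move_arm: Moves the arm, as the interface text tells. Its arguments: {"type":"object","properties":{"plan":{"type":"array"}},"required":["plan"]}

```bash
mkdir -p pics; cat > h.py <<'E'
import numpy as np, cv2
from cell import env
def cam(n):
    c=env.camera(n); np.savez(n+'.npz',**{k:np.array(v) for k,v in c.items()}); return c
def pts(c):
    im=c['image'];H,W=im.shape[:2];f=H/2/np.tan(np.radians(c['fov_y'])/2)
    v,u=np.mgrid[:H,:W];d=c['depth']
    P=np.stack([(u-c['cx'])/f*d,(v-c['cy'])/f*d,d],-1)
    return P@np.array(c['rotation']).T+np.array(c['eye'])
def proj(c,p):
    f=c['image'].shape[0]/2/np.tan(np.radians(c['fov_y'])/2)
    q=(np.array(p)-c['eye'])@np.array(c['rotation']);return q[...,0]/q[...,2]*f+c['cx'],q[...,1]/q[...,2]*f+c['cy']
E
python3 - <<'E'
from h import *
s=env.read_state();print({k:s[k] for k in('time_s','position','tcp_rot','ft_force','opening')})
for n in('scene','side'):
    c=cam(n);cv2.imwrite(f'pics/{n}0.png',c['image'][:,:,::-1]);print(n,c['eye'],c['rotation'],c['fov_y'],c['cx'],c['cy'])
E
```

```text
{'time_s': 0.0, 'position': array([ 152.0548114 , -605.4750095 ,  221.57211383]), 'tcp_rot': array([-3.13947013e+00, -3.98671815e-04,  2.45754280e-01]), 'ft_force': array([ 0.1001191 , -0.41049397, -0.23754411]), 'opening': 86.71557890761078}
scene [1079.96577446  322.76359764 1039.38250149] [-2.57536778  0.01122655  2.06728305] 48.371497272387394 256.2440076348452 199.40561268969793
side [ 475.28554135 1021.00659686  910.80106484] [-2.27035193e+00 -2.34877101e-03 -3.09197963e+00] 49.45836685126108 256.810082796429 189.80989552968325
```

```bash
python3 - <<'E'
t=open('h.py').read()
t=t.replace("np.array(c['rotation'])","R(c)").replace("def cam","from scipy.spatial.transform import Rotation as Ro\ndef R(c): return Ro.from_euler('xyz',c['rotation']).as_matrix()\ndef cam")
open('h.py','w').write(t)
E
```

```text
(no output)
```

View pics/scene0.png

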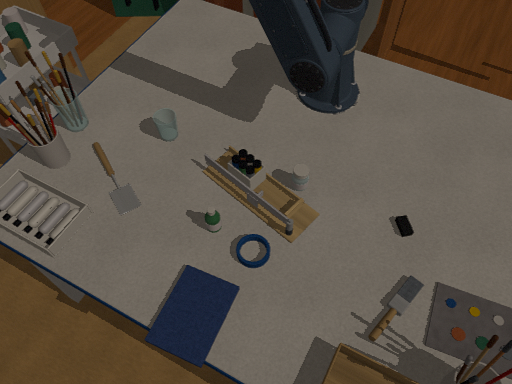

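View pics/side0.png

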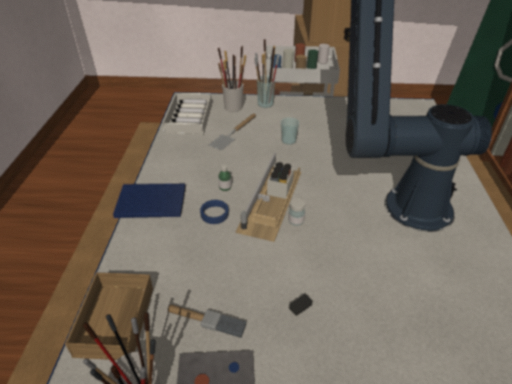

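```bash
python3 - <<'E'
from h import *
for n in('scene','side'):
    c=dict(np.load(n+'.npz'));P=pts(c);im=c['image']
    hsv=cv2.cvtColor(im,cv2.COLOR_RGB2HSV)
    roi=(P[...,0]>250)&(P[...,0]<800)&(P[...,1]>-350)&(P[...,1]<350)
    wood=roi&(hsv[...,0]<25)&(hsv[...,1]>70)&(hsv[...,2]>60)&(P[...,2]>0)&(P[...,2]<50)
    k,l,st,_=cv2.connectedComponentsWithStats(wood.astype(np.uint8))
    for i in range(1,k):
        if st[i,4]>40:
            q=P[l==i];print(n,st[i],q.min(0).round(),q.max(0).round(),cv2.minAreaRect(q[:,:2].astype(np.float32)))
    hi=roi&(P[...,2]>52)
    k,l,st,_=cv2.connectedComponentsWithStats(hi.astype(np.uint8))
    for i in range(1,k):
        if st[i,4]>10:
            q=P[l==i];print(n,'hi',st[i],np.median(q,0).round(),q.min(0).round(),q.max(0).round())
    dark=roi&(im.max(-1)<45)&(P[...,2]>70)
    q=P[dark];print('caps',len(q),cv2.minAreaRect(q[:,:2].astype(np.float32)) if len(q) else '', q.mean(0))
c=dict(np.load('scene.npz'));cv2.imwrite('pics/crop.png',cv2.resize(c['image'][130:280,180:340,::-1],None,fx=5,fy=4 and 5,interpolation=2)[:600])
E
```

```text
scene [216 146  23  25 199] [ 375. -178.    0.] [ 472. -113.   33.] ((426.5148010253906, -149.37704467773438), (99.64781188964844, 59.398406982421875), 7.642935752868652)
scene [ 203  165  117   78 2622] [ 422. -190.    0.] [582. 178.  45.] ((477.19134521484375, -5.8259124755859375), (350.6715393066406, 130.88418579101562), 75.46116638183594)
scene hi [ 249    0   82   95 4197] [267. -22. 363.] [ 250. -143.  214.] [276.  81. 474.]
scene hi [162 111  15  21 119] [ 432. -336.   72.] [ 388. -350.   53.] [ 452. -330.   87.]
scene hi [228 149  38  34 719] [461. -57.  80.] [ 412. -113.   52.] [493. -10.  90.]
scene hi [205 154  89  74 413] [521.  -6.  62.] [ 471. -187.   52.] [570. 136.  74.]
scene hi [293 164  16  17 215] [406.  86.  73.] [378.  62.  52.] [423. 107.  80.]
scene hi [205 206  15  18 195] [644. -59.  66.] [618. -84.  52.] [658. -43.  96.]
caps 4217 ((371.9825439453125, -22.655868530273438), (223.4912872314453, 224.36582946777344), 4.337845802307129) [285.12385191 -29.48535953 330.45314785]
side [ 236  169   65   72 1526] [ 378. -164.    1.] [580. 175.  46.] ((478.91030883789
[... 210 characters left out ...]
7.5681381225586), 1.815119981765747)
side hi [ 345    0   23  158 2332] [266. -44. 437.] [ 250. -204.  222.] [279.  81. 600.]
side hi [282 124  15  11 120] [ 419. -338.   71.] [ 391. -350.   53.] [ 446. -328.   91.]
side hi [240 152  36  67 254] [525.  14.  64.] [ 469. -196.   52.] [567. 138.  76.]
side hi [267 162  27  26 480] [450. -44.  81.] [ 407. -109.   52.] [493. -10.  91.]
side hi [218 164  13  16 131] [635. -58.  68.] [617. -77.  52.] [656. -44.  98.]
side hi [290 198  15  15 195] [399.  92.  75.] [378.  58.  52.] [420. 106.  80.]
caps 1322 ((369.3128662109375, -45.427215576171875), (210.42886352539062, 251.35182189941406), 4.682090759277344) [286.71921664 -50.19601008 390.91207882]
```

```bash
python3 -c "
import cv2;i=cv2.imread('pics/crop.png');cv2.imwrite('pics/crop2.png',i[:600,:800])"
```

```text
(no output)
```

View pics/crop2.png

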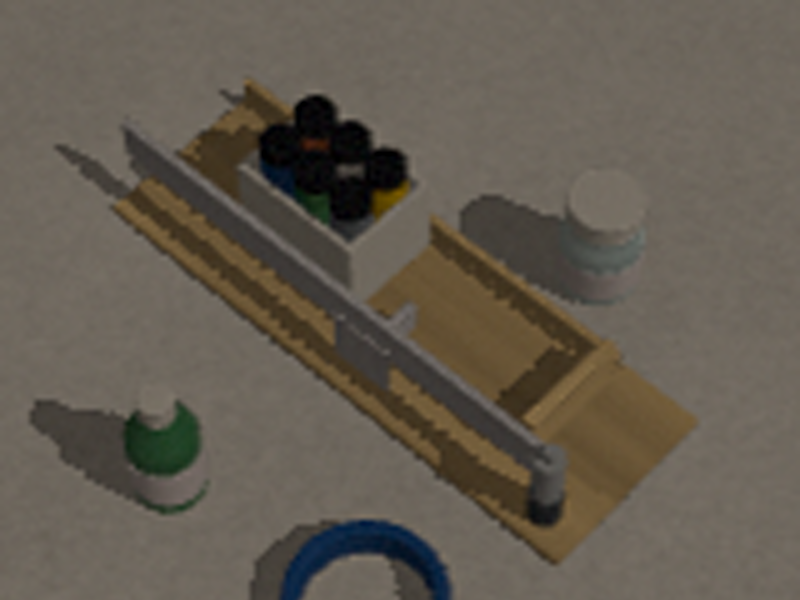

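The crop shows the rail running from its mouth end at crop (125,125) to the pin at (547,480). The rack is at about (335,200), and the blocking plate is at (400,320). The far base corners are at (555,560) and (695,420), and the mouth's outer corner is at (115,207).

```bash
cat >> h.py <<'E'
def ray(c,u,v,z):
    f=c['image'].shape[0]/2/np.tan(np.radians(c['fov_y'])/2)
    d=R(c)@np.array([(u-c['cx'])/f,(v-c['cy'])/f,1]);e=np.array(c['eye']);return e+d*(z-e[2])/d[2]
E
python3 - <<'E'
from h import *
import json
c=dict(np.load('scene.npz'))
pc=lambda u,v,z:ray(c,180+u/5-.4,130+v/5-.4,z)[:2]
src=np.array([[75,160],[-47,160],[75,-190]],float)
dst=np.array([pc(555,562,6),pc(696,420,6),pc(114,207,3)])
print(dst.round(1))
# rigid fit
a=src-src.mean(0);b=dst-dst.mean(0)
th=np.arctan2((a[:,0]*b[:,1]-a[:,1]*b[:,0]).sum(),(a*b).sum())
Rm=np.array([[np.cos(th),-np.sin(th)],[np.sin(th),np.cos(th)]]);o=dst.mean(0)-Rm@src.mean(0)
print('yaw',th,np.degrees(th),'origin',o,'res',(src@Rm.T+o-dst).round(1))
json.dump([th,*o],open('chute.json','w'))
C=lambda p:((np.asarray(p)-o)@Rm).round(1)
print('rail tail top',C(pc(125,122,64)),'pin top',C(pc(548,452,75)))
print('rack far-left-top corner / front / right',C(pc(240,163,66)),C(pc(352,243,66)),C(pc(426,183,66)))
for n in('scene','side'):
    d=dict(np.load(n+'.npz'));P=pts(d);m=(d['image'].max(-1)<60)&(P[...,2]>76)&(P[...,2]<96)&(P[...,0]>380)&(P[...,0]<520)&(P[...,1]>-150)&(P[...,1]<40)
    q=C(P[m][:,:2]);print(n,m.sum(),q.min(0),q.max(0),cv2.minAreaRect(q.astype(np.float32)))
print('bottle',C([637,-60]),'jar',C([400,85]),'cup',C([425,-340]))
E
```

```text
[[ 583.9  146. ]
 [ 467.   176.7]
 [ 493.4 -192.3]]
yaw -0.26245973149463603 -15.037834906779453 origin [470.3240633   10.51579186] res [[ 0.4 -0.4]
 [-0.5  0.5]
 [ 0.1 -0.2]]
rail tail top [  54.5 -192. ] pin top [ 57.9 135.9]
rack far-left-top corner / front / right [  30.8 -120.6] [ 27.4 -34.9] [-31.3 -33.1]
scene 381 [ -28.3 -116.4] [ 27.5 -35.5] ((-0.5556125640869141, -75.69549560546875), (81.03861236572266, 55.24074935913086), 89.1741714477539)
side 194 [ -27.1 -109.5] [ 21.3 -35.9] ((-3.3764286041259766, -72.7719955444336), (47.308509826660156, 74.6506576538086), 2.086355447769165)
bottle [179.3 -24.9] jar [-87.2  53.7] cup [  47.2 -350.3]
```

```bash
cat >> h.py <<'E'
import json
def where():
    th,ox,oy=json.load(open('chute.json'));s=env.read_state();p=s['position']
    Rm=np.array([[np.cos(th),-np.sin(th)],[np.sin(th),np.cos(th)]])
    cxy=(p[:2]-[ox,oy])@Rm; f=s['ft_force'];fc=f[:2]@Rm
    print('t',s['time_s'],'chute',cxy.round(1),'z',p[2].round(1),'yawerr deg',np.degrees(s['tcp_rot'][2]-th-np.pi/2).round(2),'F chute',fc.round(2),f[2].round(2),'open',s['opening'])
    return Rm,np.array([ox,oy]),s
E
python3 - <<'E'
from h import *
Rm,o,s=where()
T=np.r_[Rm@[-15,-155]+o,120]
Rt=Ro.from_euler('xyz',s['tcp_rot']).as_matrix()
print(T,Rt.T@(T-s['position']))
E
```

```text
t 0.1 chute [-147.5 -677.5] z 221.7 yawerr deg -60.88 F chute [-0.65  0.22] 0.02 open 86.78828916033733
[ 415.6219338  -135.28433512  120.        ] [ 370.05317913 -391.77543172  102.5458549 ]
```

move_arm([
  [[0.037,-0.039,0],-6,-1],
  [[0.074,-0.078,0],-12,-1],
  [[0.1,-0.105,0],-18,-1],
  [[0.126,-0.133,0],-24,-1],
  [[0.152,-0.16,0],-30,-1],
  [[0.178,-0.188,0],-36,-1],
  [[0.204,-0.216,0],-41,-1],
  [[0.23,-0.244,0],-45,-1],
  [[0.256,-0.271,0],-49,-1],
  [[0.282,-0.299,0],-53,-1],
  [[0.308,-0.326,0],-57,-1],
  [[0.334,-0.354,0],-61,-1],
  [[0.352,-0.373,0],-61,-1],
  [[0.37,-0.392,0],-61,-1],
  [[0.37,-0.392,0],-61,-1],
  [[0.37,-0.392,0.03],-61,-1],
  [[0.37,-0.392,0.06],-61,-1],
  [[0.37,-0.392,0.08],-61,-1],
  [[0.37,-0.392,0.08],-61,-1],
  [[0.37,-0.392,0.08],-61,-1],
])

```text
time_s: 1.77
position: [414.8, -135.9, 141.9]
tcp_rot: [-3.139, -0.001, 1.31]
ft_force: [0.6, 0.3, -0.4]
opening: 87.1
gripper_force: 0.0
```

```bash
python3 - <<'E'
from h import *
where()
c=cam('scene');cv2.imwrite('pics/crop3.png',cv2.resize(c['image'][90:250,160:340,::-1],None,fx=3,fy=3))
E
```

```text
t 1.7667 chute [ -15.6 -155.9] z 141.9 yawerr deg 0.09 F chute [0.52 0.44] -0.43 open 87.07069238697777
```

View pics/crop3.png

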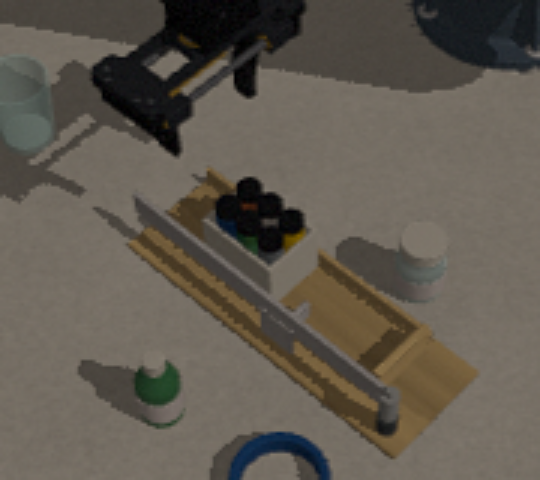

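The picture shows the gripper behind the rack: the gate-side finger is at (178,145) and the rear finger at (245,90), both clear of the rail and rack. Next I descend and open the gate.

move_arm([
  [[0,0,0.03],0,-1],
  [[0,0,0.06],0,-1],
  [[0,0,0.085],0,-1],
  [[0,0,0.098],0,-1],
  [[0,0,0.098],0,-1],
  [[0,0.008,0.098],0,-1],
  [[0,0.016,0.098],0,-1],
  [[0,0.024,0.098],0,-1],
  [[0,0.032,0.098],0,-1],
  [[0,0.04,0.098],0,-1],
  [[0,0.048,0.098],0,-1],
  [[0,0.054,0.098],0,-1],
  [[0,0.059,0.098],0,-1],
  [[0,0.059,0.098],0,-1],
  [[0,0.059,0.098],0,-1],
  [[0,0.059,0.098],0,-1],
])

```text
time_s: 3.15
position: [472.5, -151.3, 44.6]
tcp_rot: [3.141, 0.0, 1.31]
ft_force: [-1.8, -0.9, 1.5]
opening: 87.2
gripper_force: 1.0
```

```bash
python3 - <<'E'
from h import *
where()
c=cam('scene');cv2.imwrite('pics/crop4.png',cv2.resize(c['image'][90:250,160:340,::-1],None,fx=3,fy=3))
E
```

```text
t 3.15 chute [  44.1 -155.7] z 44.6 yawerr deg 0.11 F chute [-1.5  -1.29] 1.52 open 87.22008964497365
```

View pics/crop4.png

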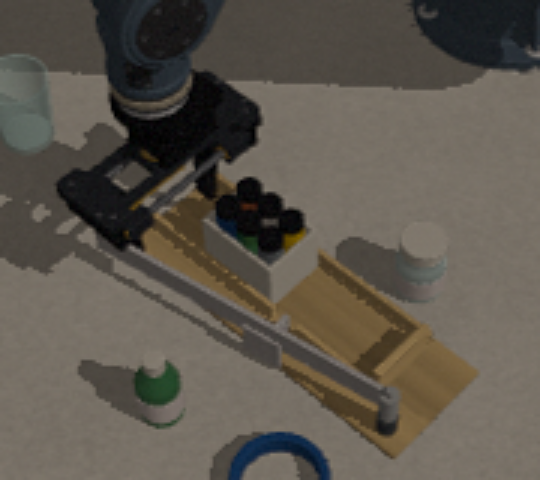

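The gate is open, the rail is resting on the finger near (130,245), and the rear finger is behind the rack. Now I push.

move_arm([
  [[0.007,0,0],0,-1],
  [[0.014,0,0],0,-1],
  [[0.021,0,0],0,-1],
  [[0.026,0,0],0,-1],
  [[0.031,0,0],0,-1],
  [[0.036,0,0],0,-1],
  [[0.041,0,0],0,-1],
  [[0.046,0,0],0,-1],
  [[0.051,0,0],0,-1],
  [[0.056,0,0],0,-1],
  [[0.061,0,0],0,-1],
  [[0.066,0,0],0,-1],
  [[0.071,0,0],0,-1],
  [[0.076,0,0],0,-1],
])

```text
time_s: 4.37
position: [487.5, -84.2, 45.4]
tcp_rot: [-3.133, 0.016, 1.336]
ft_force: [-24.9, -50.6, 19.4]
opening: 87.2
gripper_force: 28.6
```

```bash
python3 - <<'E'
from h import *
where()
c=cam('scene');cv2.imwrite('pics/crop5.png',cv2.resize(c['image'][90:250,160:340,::-1],None,fx=3,fy=3))
E
```

```text
t 4.3667 chute [ 41.1 -87. ] z 45.4 yawerr deg 1.58 F chute [-10.96 -55.31] 19.45 open 87.17997393491947
```

View pics/crop5.png

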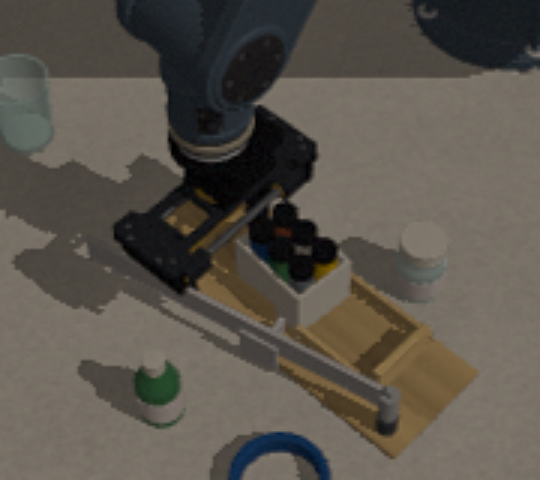

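The picture shows the rack nose close to the gate plate near (285,322), and 55 N of resistance says it is jammed. I'll measure the gate angle and the rack before going on.

```bash
cat >> h.py <<'E'
def meas(n='scene',c=None):
    c=c or cam(n);th,ox,oy=json.load(open('chute.json'));P=pts(c);im=c['image'].astype(int)
    Rm=np.array([[np.cos(th),-np.sin(th)],[np.sin(th),np.cos(th)]])
    C=np.dstack([(P[...,:2]-[ox,oy])@Rm,P[...,2]]);x,y,z=C[...,0],C[...,1],C[...,2]
    m=(z>42)&(z<67)&(x>40)&(x<150)&(y>-30)&(y<125)&(im.max(-1)>60)
    a=np.polyfit(y[m],x[m],1);print(n,'gate',-np.arctan(a[0]),m.sum(),'resid',np.std(x[m]-np.polyval(a,y[m])))
    m=(im.max(-1)<60)&(z>78)&(z<92)&(abs(x)<40)&(y>-130)&(y<110)
    q=C[m][:,:2].astype(np.float32);print('caps',m.sum(),q.min(0),q.max(0))
    m=(im.min(-1)>60)&(z>55)&(z<70)&(abs(x)<42)&(y>-130)&(y<112)&(im.max(-1)-im.min(-1)<40)
    q=C[m][:,:2].astype(np.float32);print('rackwall',m.sum(),q.min(0),q.max(0),cv2.minAreaRect(q))
    return c
E
python3 - <<'E'
from h import *
c=dict(np.load('scene.npz'));meas('scene',c);meas('side');where()
E
```

```text
scene gate 0.21778904023701268 325 resid 2.2950353545294284
caps 394 [-26.543854 -94.18445 ] [29.89746  10.302495]
rackwall 168 [-33.672943 -77.420364] [38.012413 17.287766] ((1.1140251159667969, -30.334659576416016), (89.97150421142578, 67.59432220458984), 84.3017807006836)
side gate 0.2160887466708481 84 resid 2.6843275559666218
caps 233 [-26.500246 -82.04725 ] [23.799809  9.57144 ]
rackwall 146 [-35.538513 -75.574684] [36.50505  15.839915] ((0.3772544860839844, -31.203617095947266), (93.8187026977539, 65.36163330078125), 84.94464111328125)
t 4.4667 chute [ 41.1 -87.2] z 45.7 yawerr deg 1.52 F chute [-10.55 -41.96] 15.26 open 86.84395418998429
```

The gate is well open at 0.22 rad. The rack has yawed nose-outward and its corner has caught in the wall slot at y≈+8, because the push was off-centre. I'll back off and let the gate plate's spring push the nose back.

move_arm([
  [[-0.01,0,0],0,-1],
  [[-0.02,0,0],0,-1],
  [[-0.025,0,0],0,-1],
  [[-0.025,-0.01,0],0,-1],
  [[-0.025,-0.02,0],0,-1],
  [[-0.025,-0.03,0],0,-1],
  [[-0.025,-0.035,0],0,-1],
  [[-0.025,-0.035,0],0,-0.4],
  [[-0.025,-0.035,0],0,-0.4],
  [[-0.025,-0.035,0],0,-0.4],
  [[-0.025,-0.035,0],0,-0.4],
  [[-0.025,-0.035,0],0,-0.4],
])

```text
time_s: 5.47
position: [452.7, -93.1, 44.6]
tcp_rot: [3.14, 0.0, 1.311]
ft_force: [-0.1, -0.7, 0.3]
opening: 64.0
gripper_force: 0.0
```

```bash
python3 - <<'E'
from h import *
where();c=meas();cv2.imwrite('pics/crop6.png',cv2.resize(c['image'][110:240,190:330,::-1],None,fx=4,fy=4));meas('side')
E
```

```text
t 5.4667 chute [   9.8 -104.6] z 44.6 yawerr deg 0.12 F chute [ 0.12 -0.69] 0.29 open 63.952509568502265
scene gate 0.11649666374503864 310 resid 2.212112182732124
caps 394 [ -32.021328 -110.123276] [23.76411    6.8369265]
rackwall 170 [-36.232647 -81.22605 ] [32.13523  11.761206] ((-2.030628204345703, -34.74578094482422), (68.1056900024414, 93.05740356445312), 0.19390299916267395)
side gate 0.10513790928933045 105 resid 1.8500855218425036
caps 219 [ -34.10999  -100.591354] [18.232216  5.585984]
rackwall 140 [-36.666065 -84.21818 ] [30.697407  10.4457445] ((-3.184772491455078, -36.605648040771484), (66.66352844238281, 94.49931335449219), 0.8167882561683655)
```

View pics/crop6.png

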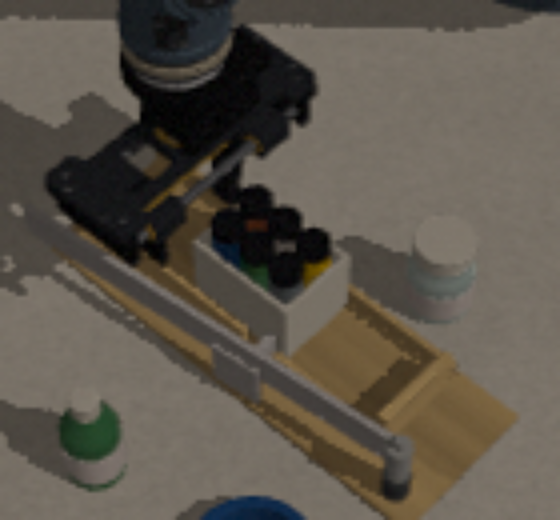

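The rack is straight again at y≈-36, against the inner wall, with the plate resting on its side near (265,345). Next I reopen the gate with the gripper narrowed and push nearer the centre, slightly outward.

move_arm([
  [[0,0.008,0],0,-0.4],
  [[0,0.016,0],0,-0.4],
  [[0,0.024,0],0,-0.4],
  [[0,0.032,0],0,-0.4],
  [[0,0.038,0],0,-0.4],
  [[0,0.043,0],0,-0.4],
  [[0,0.043,0],0,-0.4],
  [[0.006,0.043,0],0,-0.4],
  [[0.012,0.043,0],0,-0.4],
  [[0.017,0.043,0],0,-0.4],
  [[0.022,0.043,0],0,-0.4],
  [[0.027,0.043,0],0,-0.4],
  [[0.032,0.043,0],0,-0.4],
  [[0.037,0.043,0],0,-0.4],
])

```text
time_s: 6.73
position: [502.9, -67.7, 44.5]
tcp_rot: [-3.141, 0.0, 1.311]
ft_force: [-2.9, -4.4, -1.2]
opening: 61.4
gripper_force: 2.6
```

```bash
python3 - <<'E'
from h import *
where();meas()
E
```

```text
t 6.7333 chute [ 51.8 -67.1] z 44.5 yawerr deg 0.14 F chute [-1.67 -4.96] -1.21 open 61.35338107639106
scene gate 0.2284133079194226 340 resid 2.42124978063284
caps 395 [-29.57052 -73.20526] [24.171679 31.197369]
rackwall 171 [-37.69355 -53.48691] [31.934948 37.727978] ((-2.4875030517578125, -8.528087615966797), (68.32638549804688, 91.38524627685547), 1.3870881795883179)
```

move_arm([
  [[0.006,0,0],0,-0.4],
  [[0.012,0,0],0,-0.4],
  [[0.018,-0.001,0],0,-0.4],
  [[0.024,-0.002,0],0,-0.4],
  [[0.03,-0.003,0],0,-0.4],
  [[0.036,-0.004,0],0,-0.4],
  [[0.041,-0.005,0],0,-0.4],
  [[0.046,-0.005,0],0,-0.4],
  [[0.05,-0.005,0],0,-0.4],
  [[0.053,-0.005,0],0,-0.4],
  [[0.056,-0.005,0],0,-0.4],
])

```text
time_s: 7.7
position: [512.2, -13.1, 44.6]
tcp_rot: [-3.141, 0.001, 1.311]
ft_force: [-3.3, -5.9, 0.1]
opening: 60.8
gripper_force: 4.1
```

```bash
python3 - <<'E'
from h import *
where();meas()
E
```

```text
t 7.7 chute [ 46.5 -11.9] z 44.6 yawerr deg 0.18 F chute [-1.67 -6.55] 0.05 open 60.84360568868918
scene gate 0.2798793063705555 285 resid 2.282646638819005
caps 411 [-29.978569 -13.6513  ] [23.85097 88.21109]
rackwall 183 [-37.640774     0.50246567] [32.381542 92.68326 ] ((-2.0819778442382812, 46.22003936767578), (69.7826919555664, 92.36111450195312), 0.8796751499176025)
```

Steady at 6.5 N with about 8 mm left. I'll creep forward to the stop.

move_arm([
  [[0.002,0,0],0,-0.4],
  [[0.004,0,0],0,-0.4],
  [[0.006,0,0],0,-0.4],
  [[0.008,0,0],0,-0.4],
  [[0.0095,0,0],0,-0.4],
  [[0.0105,0,0],0,-0.4],
  [[0.0105,0,0],0,-0.4],
])

```text
time_s: 8.33
position: [514.1, -4.5, 44.6]
tcp_rot: [-3.14, 0.004, 1.315]
ft_force: [-5.2, -13.4, 1.4]
opening: 61.1
gripper_force: 7.9
```

```bash
python3 - <<'E'
from h import *
where();meas()
E
```

```text
t 8.3333 chute [46.2 -3.2] z 44.6 yawerr deg 0.37 F chute [ -1.57 -14.26] 1.38 open 61.06536675718511
scene gate 0.2958100045287054 272 resid 2.3319747470739243
caps 407 [-30.926886   -6.1805024] [23.60624 95.92297]
rackwall 182 [-38.143013  10.006082] [ 31.182663 100.5836  ] ((-3.2097396850585938, 55.18123245239258), (69.06807708740234, 90.80940246582031), 0.7627760171890259)
```

move_arm([
  [[0.002,0,0],0,-0.4],
  [[0.003,0,0],0,-0.4],
  [[0.003,0,0],0,-0.4],
  [[-0.004,0,0],0,-0.4],
  [[-0.015,0,0],0,-0.4],
  [[-0.025,0,0],0,-0.4],
  [[-0.025,-0.008,0],0,-0.4],
  [[-0.025,-0.016,0],0,-0.4],
  [[-0.025,-0.024,0],0,-0.4],
  [[-0.025,-0.032,0],0,-0.4],
  [[-0.025,-0.04,0],0,-0.4],
  [[-0.025,-0.048,0],0,-0.4],
  [[-0.025,-0.056,0],0,-0.4],
  [[-0.025,-0.056,-0.02],0,-0.4],
  [[-0.025,-0.056,-0.05],0,-0.4],
  [[-0.025,-0.056,-0.09],0,-0.4],
  [[-0.05,-0.056,-0.12],0,-0.4],
  [[-0.09,-0.056,-0.12],0,-0.4],
  [[-0.12,-0.056,-0.12],0,-0.4],
  [[-0.12,-0.056,-0.12],0,-0.4],
])

```text
time_s: 10.05
position: [431.3, -108.6, 165.8]
tcp_rot: [3.136, 0.003, 1.306]
ft_force: [1.0, 0.3, 0.6]
opening: 60.8
gripper_force: 0.0
```

```bash
python3 - <<'E'
from h import *
where();c=meas();cv2.imwrite('pics/crop7.png',cv2.resize(c['image'][110:270,170:350,::-1],None,fx=4,fy=3.7 and 4)[:600]);meas('side')
E
```

```text
t 10.05 chute [  -6.8 -125.2] z 165.8 yawerr deg -0.11 F chute [0.89 0.55] 0.62 open 60.83455433273861
scene gate 0.010082358518942713 290 resid 2.2515195252971587
caps 409 [-30.403189  14.054064] [23.5931  95.41495]
rackwall 175 [-38.648685  10.500645] [ 31.80989 100.9837 ] ((-2.963275909423828, 55.22162628173828), (69.73963928222656, 90.6045150756836), 1.565337896347046)
side gate 0.005916428560571837 136 resid 1.8871117677316578
caps 227 [-30.03469   18.356945] [16.614788 94.72221 ]
rackwall 167 [-36.76951    5.329408] [ 29.983213 101.0712  ] ((-3.4065628051757812, 53.73441696166992), (66.55614471435547, 95.86910247802734), 1.0401504039764404)
```

View pics/crop7.png

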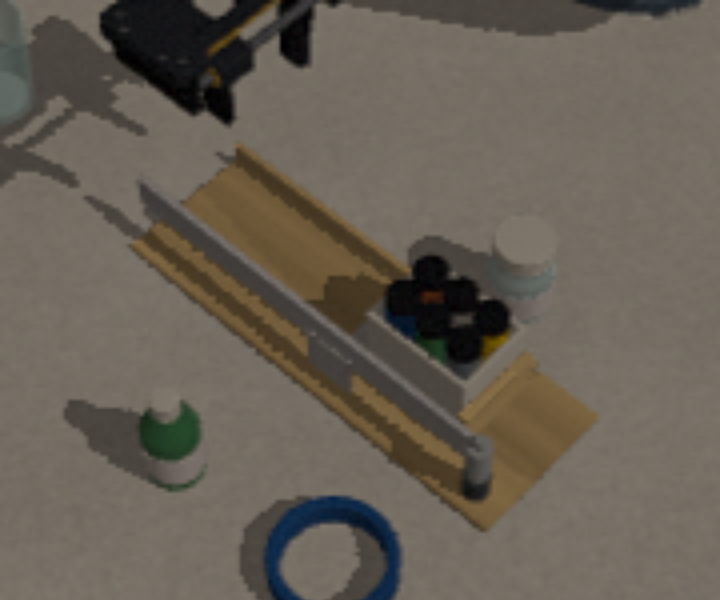

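The rack is against the end stop at (495,385). The gate is shut, with its plate behind the rack, and the arm is clear.

```bash
python3 -c "
from cell import env;print(env.sign_off())"
```

```text
the job is handed in; nothing more can be done
None
```

I handed the job in with the rack measured home against the end stop (chute y about 54–55 mm), the gate shut behind it at about 0.01 rad, and the arm clear; sign-off gave no verdict, and partway through the rack's nose caught in the wall slot (about 55 N), so I let the gate close on its side to straighten it, then reopened the gate and finished the push.

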